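# Sort control-panel parts into the stores bins

### The job

Clear the leftover panel parts into their bins: the tube fuse into the yellow bin, the white circuit breaker into the blue bin, the black-and-grey contactor into the green bin and the red signal lamp into the red bin. The fuse sits in a clip holder whose hooked jaws cover it from behind and above, so roll it out sideways through the open, sprung side. Set every part down on the floor of its bin rather than dropping it: the breaker, contactor and lamp standing upright as they stand now, the fuse lying flat.

Things in the scene. Friction and masses are not known exactly. Their poses are not given: they have to be found in the camera images.
- fuse_center (a point): Cartridge fuse, white ceramic tube with a brass cap at each end, lying level in the fuse holder. Point at its centre (45 mm above the table at the start); its y axis runs along the tube. Tube 22 mm diameter, caps 24 mm diameter and 16 mm long, whole length 90 mm, so 58 mm of bare tube lie between the caps. 90 g.
- breaker_center (a point): White two-pole circuit breaker with a blue toggle on top, standing on the table. Point at its centre, 33 mm above its underside; z up. 85 (x) x 36 (y) mm and 48 mm high, with a raised middle 46 mm long (x) reaching 66 mm; the toggle reaches about 76 mm. Grip it across the 36 mm. 190 to 310 g.
- contactor_center (a point): Contactor, black block with a grey raised middle, standing on the table. Point at its centre, 35 mm above its underside; z up. 80 (x) x 45 (y) mm and 46 mm high, with the grey middle 50 mm long (x) reaching 70 mm. Grip it across the 45 mm. 290 to 470 g.
- lamp_center (a point): Round signal lamp standing upright: black body 32 mm diameter, aluminium ring 34 mm diameter at 34 to 40 mm height, red lens on top, 56 mm high in all. Point at its centre, 28 mm above its underside; z up. 60 g.
- holder: Fixed fuse holder. Origin under its centre, z up. Black base 62 (x) x 116 (y) x 10 mm; two copper clips 12 mm wide at y = -37, +37 mm hold the caps, nothing between them. Rigid back at x = -16 and roof (x -18 to +4, z 59.5 to 62.5 mm) bar a straight lift. The +x side is open but for weak sprung lips (tip z 40 mm) that fold outward at a few N: 20 mm level along +x frees the fuse.
- bin_yellow: Yellow open storage bin, fixed: outside 150 (x) x 135 (y) x 40 mm high, walls 5 mm, inner floor 5 mm above the table. Origin under its centre, on the table; z up.
- bin_blue: Blue open storage bin, fixed: outside 150 (x) x 135 (y) x 40 mm high, walls 5 mm, inner floor 5 mm above the table. Origin under its centre, on the table; z up.
- bin_green: Green open storage bin, fixed: outside 150 (x) x 135 (y) x 40 mm high, walls 5 mm, inner floor 5 mm above the table. Origin under its centre, on the table; z up.
- bin_red: Red open storage bin, fixed: outside 150 (x) x 135 (y) x 40 mm high, walls 5 mm, inner floor 5 mm above the table. Origin under its centre, on the table; z up.

How it is judged (in metres and radians):
At the end, for the whole second after the job is handed in: Fuse in the yellow bin, breaker in blue, contactor in green, lamp in red (centres within 65 mm of the bin centre along its x, 60 mm along its y, under 55 mm high); fuse level within 0.22 rad, the others upright within 0.2 rad; all released and slower than 0.03 m/s (x of fuse_center in the frame of bin_yellow between -0.065 and 0.065 m and y of fuse_center in the frame of bin_yellow between -0.06 and 0.06 m and height (world z) of each of fuse_center, breaker_center, contactor_center, lamp_center below 0.055 m and angle between fuse_center's own y axis and vertical between 1.35 and 1.79 rad and linear speed of each of fuse, breaker, contactor, lamp below 0.03 m/s and contact force between each of fuse, breaker, contactor, lamp and the fingers below 0.1 N and x of breaker_center in the frame of bin_blue between -0.065 and 0.065 m and y of breaker_center in the frame of bin_blue between -0.06 and 0.06 m and angle between each of breaker_center, contactor_center, lamp_center's own z axis and vertical below 0.2 rad and x of contactor_center in the frame of bin_green between -0.065 and 0.065 m and y of contactor_center in the frame of bin_green between -0.06 and 0.06 m and x of lamp_center in the frame of bin_red between -0.065 and 0.065 m and y of lamp_center in the frame of bin_red between -0.06 and 0.06 m); the robot touches nothing.
It fails at once if the fuse is dropped or thrown (moves faster than 0.8 m/s while the fingers do not touch it) (linear speed of fuse above 0.8 m/s and contact force between fuse and the fingers below 0.05 N).
It fails at once if the breaker is dropped or thrown (moves faster than 0.8 m/s while the fingers do not touch it) (linear speed of breaker above 0.8 m/s and contact force between breaker and the fingers below 0.05 N).
It fails at once if the contactor is dropped or thrown (moves faster than 0.8 m/s while the fingers do not touch it) (linear speed of contactor above 0.8 m/s and contact force between contactor and the fingers below 0.05 N).
It fails at once if the lamp is dropped or thrown (moves faster than 0.8 m/s while the fingers do not touch it) (linear speed of lamp above 0.8 m/s and contact force between lamp and the fingers below 0.05 N).
It also fails if it takes over 106 s, if anything falls off the work surface, if the arm or the gripper's body presses on something with over 40 N, if the wrist force passes 120 N, or if a joint passes its speed limit or range.

### The arm

A 6-joint arm with a two-finger parallel gripper is mounted at the origin on the work surface. World frame = base frame: x ahead of the robot, y to its left, z up, the work surface at z = 0. Lengths are in mm, angles in rad, forces in N, time in s.
With the tool pointing down it reaches from about 275 to 750 mm from the base axis. Payload 10.2 kg.
Tool frame: the origin (TCP) lies on the centre line of the jaws, within the pads' length; the fingertips stand 17 mm ahead of it and the grasp point (between the pads) lies 2 mm behind it (ctrl.tip_extent is the distance from the TCP to the fingertips, in mm); z points along the fingers, y is the line along which they close (so a half turn about z gives the same grasp; the last joint's range is limited). The gripper opens to 85 mm and grips with 20 to 120 N. Pads are 22 mm wide; open, the fingers measure 114 mm over their backs; the gripper's body (76 mm by 85 mm) begins 54 mm behind the grasp point. The pads swing forward as they close: fully open they stand 13 mm farther back than shut.
Start: joints at [1.074, 0.313, 1.498, -0, 1.331, -0.223], TCP at [141.968, 505.447, 248.294] pointing down, gripper open.
Joint ranges: [-2.94, 2.94], [-0.97, 2.17], [0.19, 2.56], [-1.23, 4.37], [0.02, 3.11], [-2.88, 2.88]. Speed limits (rad/s): [2.39, 2.39, 3.01, 3.14, 3.14, 3.14].

### API

Orientations are given as a unit quaternion [w, x, y, z].
In Python, from rig import sensors, capture, ctrl, cut_out, place_of gives the robot as it stands.
- The arm moves only by the shell command python3 -m jog 'ROWS' [FORCE]. ROWS is JSON, a list of rows, each a list of 3 entries, a list of its own where there are three numbers: the shift along the world's x, y, z in mm, then the turn, a rotation vector about the world's x, y, z in degrees, then the closure, from 0 (fully open) to 1 (shut). A call has exactly 8 rows; each row is the pose to reach, as a shift and turn from the pose commanded when the call began; what a row does not reach only later rows make up. A row lasts 1/12 s, in which the tool goes at most 41.7 mm and 7.16 degrees, less where a joint would pass 70% of its speed; a pose out of reach is approached as far as the arm can. A call with a gripper value outside its range is refused whole. The fingers move at their own pace and stop on an object; FORCE is the grip in N (left out, the last holds). Time passes only in rows, so rows that repeat a pose let the fingers close, or fill a call up. It gives the time, the measured TCP pose, the force and the opening at its end, in the units of the state.
- sensors.sense(): the state, without advancing time (a new reading comes with each control period).
- capture(name): name is "scene" or "top" or "wrist"; returns a dict with "color" (420x560x3 uint8, blue, green, red), "z_map" (420x560 float32, mm along the optical axis (not along the pixel's ray), 0 where there is no reading), "camera_matrix" (3x3 intrinsics, pixels), "R" (3x3) and "t" (3): a world point X has camera coordinates R X + t. Camera axes: x right, y down, z forward; pixel columns grow to the right and rows downward; lengths in mm; the calibration is good to about 2 mm. A picture is of the moment at which its call begins.
- ctrl.finish_job(): hands the job in, once; it reports no verdict.
Trained networks look in a picture, given as the dict that the camera call returned (one of the last four; its "shot" number tells which), for a name from the list of things; names that differ only in an ending like _2 or _b are one class to them, and where a whole thing is asked for, a point or a joint stands for the part that bears it (a point fixed in the world has none). Each returns a list of dicts, best first, with "p" (0 to 1); they miss things now and then, are a little off and sometimes report something else, mostly with a low value. They report only what shows in the picture. A call takes as long as a camera call.
- cut_out(picture, query): "region" (420x560 bool, what is visible of it) and "box" ([left, top, right, bottom] in pixels, round what is visible of it).
- place_of(picture, query): "centre" ([row, column] in pixels: a listed point, or the origin of a listed thing).
The state is a dict: "time_s": time; "joints": joint angles; "dq": joint speeds; "tau": joint torques, N m; "eef_pos": TCP position; "ee_rot": TCP orientation; "force": force on the tool from outside, world axes, zero at the start; "wrist_torque": the same for the moment, N m; "grip_width": opening from 0.0 (shut) to 1.0 (fully open).
Only numpy, scipy, OpenCV 4.12 (cv2) and the standard library are available. Lean on these libraries where they do the work, as an engineer would, in place of code of your own. Each camera call takes 0.05 s, during which the arm holds its last target. There are 200 camera calls.

## Working session

There is one attempt and no reset: what is moved stays moved. The work goes in short steps, Python scripts to look and compute and a shell command to move; the robot and the scene stay as the last step left them, time stands still between calls to the robot, and variables do not carry over. Pictures are saved under pics/ and viewed, on a budget of 14 in all, crops included, one or two more only if the job needs it, and the job is handed in when it is done.

```bash
mkdir -p pics; ls; cat > h.py <<'E'
import numpy as np, cv2
from rig import sensors, capture, ctrl, cut_out, place_of
def world(p,u,v,d):
    K=p["camera_matrix"]; c=np.array([(u-K[0,2])/K[0,0]*d,(v-K[1,2])/K[1,1]*d,d])
    return p["R"].T@(c-p["t"])
def ray_z(p,u,v,z):
    R,t,K=p["R"],p["t"],p["camera_matrix"]
    o=-R.T@t; d=R.T@np.linalg.inv(K)@np.array([u,v,1.]); return o+d*(z-o[2])/d[2]
def cloud(p,m):
    m=m&(p["z_map"]>0); v,u=np.nonzero(m); d=p["z_map"][m]; K=p["camera_matrix"]
    c=np.stack([(u-K[0,2])/K[0,0]*d,(v-K[1,2])/K[1,1]*d,d],1); return (c-p["t"])@p["R"]
E
python3 - <<'E'
from h import *
for n in ["top","scene"]:
    p=capture(n); cv2.imwrite(f"pics/{n}0.png",p["color"])
    for q in ["fuse_center","breaker_center","contactor_center","lamp_center","holder","bin_yellow","bin_blue","bin_green","bin_red"]:
        r=place_of(p,q); m=cut_out(p,q)
        o=[q]
        if r:
            v,u=r[0]["centre"]; z={"f":45,"b":0,"c":35,"l":28,"h":0}[q[0]]; z=33 if q[:2]=="br" else z
            o+=[round(r[0]["p"],2),np.round([u,v]),np.round(ray_z(p,u,v,z))]
        if m:
            c=cloud(p,m[0]["region"]); 
            if len(c)>20:
                top=c[c[:,2]>np.percentile(c[:,2],98)-8] if q[:3]!="bin" else c
                rc=cv2.minAreaRect(c[:,:2].astype(np.float32))
                o+=["|",round(m[0]["p"],2),np.round(rc[0]),np.round(rc[1]),round(rc[2]),"zmax",np.round(np.percentile(c[:,2],98)),"topmean",np.round(top.mean(0))]
        print(*o)
print(sensors.sense())
E
```

```text
pics
fuse_center 0.7 [402. 265.] [ 426. -306.   45.] | 0.74 [ 431. -308.] [25. 90.] 9 zmax 60.0 topmean [ 433. -309.   56.]
breaker_center 0.73 [145. 261.] [438. 303.  33.] | 0.57 [439. 307.] [86. 50.] 29 zmax 77.0 topmean [444. 303.  73.]
contactor_center 0.72 [229. 247.] [470. 104.  35.] | 0.82 [474. 115.] [86. 54.] 25 zmax 74.0 topmean [472. 110.  71.]
lamp_center 0.55 [311. 246.] [472. -92.  28.] | 0.53 [466. -85.] [28. 28.] 90 zmax 59.0 topmean [466. -85.  55.]
holder 0.64 [398. 263.] [ 431. -310.    0.] | 0.93 [ 433. -313.] [ 65. 125.] 8 zmax 64.0 topmean [ 425. -310.   62.]
bin_yellow 0.67 [160. 195.] [599. 278.   0.] | 0.58 [603. 278.] [164. 149.] 2 zmax 43.0 topmean [600. 275.  13.]
bin_blue 0.84 [377. 197.] [ 596. -262.    0.] | 0.86 [ 600. -256.] [137. 152.] 85 zmax 43.0 topmean [ 602. -259.   12.]
bin_green 0.93 [310. 177.] [647. -93.   0.] | 0.61 [646. -81.] [135. 153.] 89 zmax 43.0 topmean [649. -84.  12.]
bin_red 0.93 [241. 182.] [634.  80.   0.] | 0.56 [644.  90.] [164. 143.] 0 zmax 43.0 topmean [641.  89.  12.]
fuse_center 0.77 [ 79. 266.] [ 434. -313.   45.] | 0.83 
[... 926 characters left out ...]
.0 topmean [638.  86.  18.]
{'time_s': 1.9, 'joints': array([ 1.07361248e+00,  3.12880914e-01,  1.49773307e+00,  1.56189679e-05,
        1.33098036e+00, -2.23399592e-01]), 'dq': array([ 0.00074334, -0.00124083, -0.00098315,  0.00088946,  0.00016398,
       -0.00066867]), 'tau': array([ 3.00010033e-04, -4.12163544e+01, -2.59897774e+01, -1.44154110e-04,
        5.49962369e-04, -2.54613457e-05]), 'eef_pos': array([141.9549638 , 505.44260358, 248.29148288]), 'ee_rot': array([-7.39819479e-06,  1.36466819e-01,  9.90644642e-01,  1.88003689e-06]), 'force': array([ 0.2979779 , -0.24095495, -0.20383464]), 'wrist_torque': array([ 0.06002449,  0.03842043, -0.01033613]), 'grip_width': 0.9971535467611982}
```

View top.

View pics/top0.png

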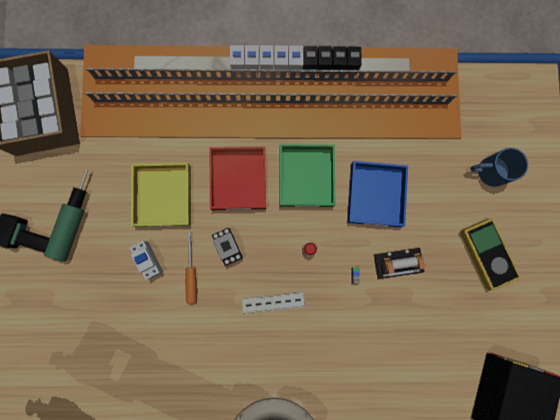

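View pics/scene0.png

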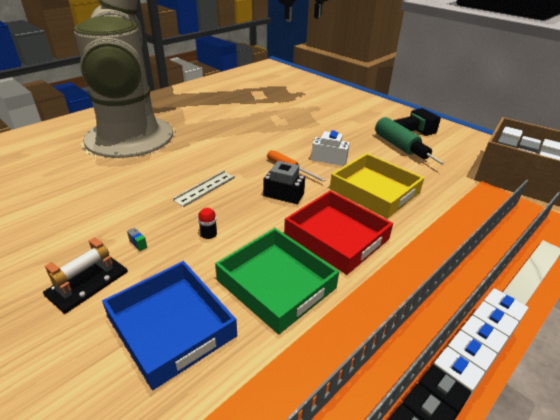

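The top view shows the yellow, red, green and blue bins left to right at (160,195), (238,180), (307,177) and (378,195). The breaker is at (145,261), the contactor at (228,247), the lamp at (310,248) and the fuse holder at (402,265). The detections match these positions. I'll start with the breaker.

```bash
python3 -m jog '[[[37,-25,0],[0,0,7],0],[[74,-50,0],[0,0,14],0],[[111,-76,0],[0,0,21],0],[[148,-102,0],[0,0,28],0],[[185,-127,0],[0,0,35],0],[[222,-152,0],[0,0,40],0],[[259,-178,0],[0,0,40],0],[[290,-203,0],[0,0,40],0]]' 60
cat >> h.py <<'E'
def yaw_y():
    from scipy.spatial.transform import Rotation as Ro
    q=sensors.sense()["ee_rot"]; y=Ro.from_quat([q[1],q[2],q[3],q[0]]).as_matrix()[:,1]; return np.degrees(np.arctan2(y[1],y[0]))
def look(q,zc,name=None,zlo=None,cam="wrist"):
    p=capture(cam); r=place_of(p,q); m=cut_out(p,q)
    s=sensors.sense(); print("tcp",np.round(s["eef_pos"],1),"yaw_y",round(yaw_y(),1),"t",s["time_s"],"w",round(s["grip_width"],3))
    if r: v,u=r[0]["centre"]; print("place",round(r[0]["p"],2),np.round([u,v]),np.round(ray_z(p,u,v,zc),1))
    if m:
        c=cloud(p,m[0]["region"])
        if zlo is not None: c=c[c[:,2]>zlo]
        lo,hi=np.percentile(c[:,2],[2,98]); rc=cv2.minAreaRect(c[:,:2].astype(np.float32))
        print("region",round(m[0]["p"],2),m[0]["box"],"z",np.round([lo,hi]),"rect",np.round(rc[0],1),np.round(rc[1],1),round(rc[2],1))
        t=c[c[:,2]>hi-6]; rt=cv2.minAreaRect(t[:,:2].astype(np.float32)); print("top",np.round(rt[0],1),np.round(rt[1],1),round(rt[2],1))
    if name: cv2.imwrite(f"pics/{name}.png",p["color"])
    return p
E
python3 -c "
from h import *
print(ctrl.tip_extent)
look('breaker_center',33,'w1',20)"
```

```text
time_s: 2.57
eef_pos: [392.8, 331.3, 248.5]
ee_rot: [0.0, -0.212, 0.977, 0.0]
force: [0.9, -0.3, 0.2]
grip_width: 0.999
17.0
tcp [393.3 330.9 248. ] yaw_y 114.1 t 2.7167 w 1.002
place 0.59 [240. 206.] [436.4 304.8  33. ]
region 0.88 [218.0, 164.0, 259.2, 249.9] z [25. 75.] rect [437.9 301.8] [85.3 36.2] 27.5
top [441.3 303.5] [19.  28.2] 27.7
```

View pics/w1.png

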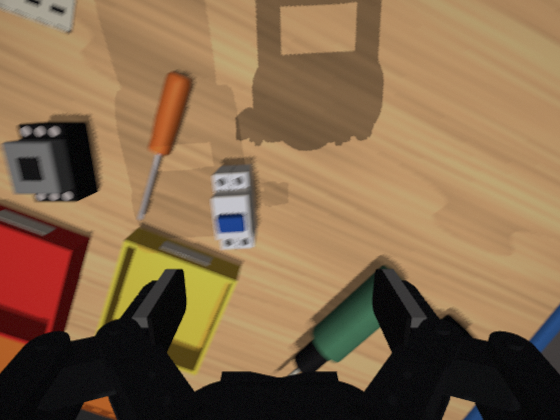

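The wrist picture shows the breaker at (235,207), clear of the screwdriver. Its 85x36 rectangle fits at a yaw of 27.5°.

```bash
python3 -m jog '[[[22,-14,-30],[0,0,3],0],[[44,-29,-60],[0,0,3],0],[[45,-29,-95],[0,0,3],0],[[45,-29,-130],[0,0,3],0],[[45,-29,-165],[0,0,3],0],[[45,-29,-195],[0,0,3],0],[[45,-29,-213],[0,0,3],0],[[45,-29,-213],[0,0,3],0]]' 60
```

```text
time_s: 3.38
eef_pos: [433.8, 303.5, 31.9]
ee_rot: [-0.003, -0.237, 0.972, -0.0]
force: [0.1, -1.3, -0.8]
grip_width: 0.998
```

```bash
python3 -m jog '[[[0,0,3],[0,0,0],0],[[0,0,3],[0,0,0],0.6],[[0,0,3],[0,0,0],1],[[0,0,3],[0,0,0],1],[[0,0,3],[0,0,0],1],[[0,0,3],[0,0,0],1],[[0,0,3],[0,0,0],1],[[0,0,3],[0,0,0],1]]' 60
```

```text
time_s: 4.05
eef_pos: [437.0, 303.7, 39.3]
ee_rot: [0.001, -0.236, 0.972, 0.0]
force: [-1.2, -1.0, 7.7]
grip_width: 0.415
```

```bash
python3 -m jog '[[[0,0,30],[0,0,0],1],[[0,0,65],[0,0,0],1],[[10,-30,90],[0,0,-3],1],[[20,-68,95],[0,0,-8],1],[[31,-107,95],[0,0,-13],1],[[42,-146,95],[0,0,-18],1],[[53,-184,95],[0,0,-23],1],[[64,-222,95],[0,0,-30],1]]' 60
python3 -m jog '[[[11,-39,0],[0,0,0],1],[[22,-78,0],[0,0,0],1],[[33,-117,0],[0,0,0],1],[[44,-156,0],[0,0,0],1],[[55,-195,0],[0,0,0],1],[[66,-234,0],[0,0,0],1],[[77,-273,0],[0,0,0],1],[[87,-311,0],[0,0,0],1]]' 60
python3 -c "
from h import *
look('bin_blue',0)"
```

```text
time_s: 4.72
eef_pos: [500.4, 79.6, 133.4]
ee_rot: [-0.0, 0.026, 1.0, 0.0]
force: [1.1, 0.5, -2.5]
grip_width: 0.415
time_s: 5.38
eef_pos: [587.4, -231.5, 133.0]
ee_rot: [-0.0, 0.024, 1.0, 0.0]
force: [-0.4, 0.5, -2.4]
grip_width: 0.416
tcp [ 587.1 -231.8  132.4] yaw_y 87.1 t 5.5333 w 0.413
region 0.93 [142.3, 123.9, 344.4, 313.6] z [ 3. 40.] rect [ 600.3 -260.9] [159.9 160.6] 85.1
top [ 595.3 -256.5] [135.6 146.3] 85.0
```

```bash
python3 -m jog '[[[7,-14,-5],[0,0,-2],1],[[13,-27,-25],[0,0,-2],1],[[13,-27,-50],[0,0,-2],1],[[13,-27,-70],[0,0,-2],1],[[13,-27,-80],[0,0,-2],1],[[13,-27,-85],[0,0,-2],1],[[13,-27,-87],[0,0,-2],1],[[13,-27,-87],[0,0,-2],1]]' 60
python3 -c "
from h import *
look('breaker_center',38,None,20)"
```

```text
time_s: 6.2
eef_pos: [600.8, -256.2, 47.0]
ee_rot: [0.0, 0.041, 0.999, -0.0]
force: [-0.4, -0.3, -2.9]
grip_width: 0.416
tcp [ 601.  -256.6   47.6] yaw_y 85.3 t 6.35 w 0.416
region 0.93 [229.9, 179.9, 333.0, 378.8] z [29. 83.] rect [ 613.3 -255.3] [113.   41.5] 0.1
top [ 604.4 -256.1] [28.1 20.8] 85.4
```

```bash
python3 -m jog '[[[0,0,-1],[0,0,0],1],[[0,0,-2],[0,0,0],1],[[0,0,-3],[0,0,0],1],[[0,0,-3],[0,0,0],1],[[0,0,-3],[0,0,0],1],[[0,0,-3],[0,0,0],1],[[0,0,-3],[0,0,0],1],[[0,0,-3],[0,0,0],1]]' 60
```

```text
time_s: 7.02
eef_pos: [600.7, -256.7, 44.4]
ee_rot: [0.0, 0.041, 0.999, -0.0]
force: [-3.6, 1.6, 6.9]
grip_width: 0.418
```

Contact with the floor: the vertical force went from -2.9 to +6.9 N. Releasing and rising.

```bash
python3 -m jog '[[[0,0,0],[0,0,0],0.4],[[0,0,0],[0,0,0],0.35],[[0,0,0],[0,0,0],0.35],[[0,0,0],[0,0,0],0.35],[[0,0,10],[0,0,0],0.35],[[0,0,40],[0,0,0],0.35],[[0,0,80],[0,0,0],0.3],[[0,0,120],[0,0,0],0.3]]' 60
python3 -c "
from h import *
look('breaker_center',38,None,30)"
```

```text
time_s: 7.68
eef_pos: [600.1, -256.2, 165.0]
ee_rot: [-0.001, 0.041, 0.999, 0.0]
force: [0.5, 0.5, 0.1]
grip_width: 0.704
tcp [ 601.7 -257.2  167.6] yaw_y 85.3 t 7.8333 w 0.7
region 0.7 [256.2, 149.2, 307.0, 261.0] z [45. 80.] rect [ 600.3 -256.4] [36.  85.1] 85.1
top [ 604.5 -256.9] [27.8 19.1] 84.8
```

```bash
python3 -m jog '[[[-10,0,30],[0,0,-7],0],[[-30,-7,60],[0,0,-14],0],[[-60,-14,75],[0,0,-21],0],[[-90,-22,75],[0,0,-28],0],[[-120,-35,75],[0,0,-35],0],[[-150,-45,75],[0,0,-42],0],[[-170,-54,75],[0,0,-49],0],[[-170,-54,75],[0,0,-56],0]]' 60
python3 -m jog '[[[0,0,0],[0,0,-7],0],[[0,0,0],[0,0,-14],0],[[0,0,0],[0,0,-21],0],[[0,0,0],[0,0,-21],0],[[0,0,0],[0,0,-21],0],[[0,0,0],[0,0,-21],0],[[0,0,0],[0,0,-21],0],[[0,0,0],[0,0,-21],0]]' 60
python3 -c "
from h import *
look('fuse_center',45,'w2',35)
look('holder',0,None,2)"
```

```text
time_s: 8.5
eef_pos: [427.4, -311.6, 237.8]
ee_rot: [-0.001, 0.509, 0.861, -0.0]
force: [1.0, 0.8, -0.3]
grip_width: 1.0
time_s: 9.17
eef_pos: [430.5, -310.4, 238.2]
ee_rot: [-0.0, 0.653, 0.757, 0.0]
force: [-0.3, 0.5, 0.2]
grip_width: 1.002
tcp [ 430.5 -310.5  238.3] yaw_y 8.4 t 9.3167 w 0.997
place 0.82 [277. 187.] [ 427.9 -310.9   45. ]
region 0.89 [266.6, 141.6, 290.1, 229.4] z [46. 57.] rect [ 428.  -308.2] [23.  89.3] 8.1
top [ 428.  -308.2] [20.6 89.2] 8.0
tcp [ 430.5 -310.5  238.3] yaw_y 8.3 t 9.4667 w 0.995
place 0.7 [279. 180.] [ 431.  -313.3    0. ]
region 0.67 [247.0, 123.0, 309.1, 230.7] z [ 8. 63.] rect [ 428.1 -308.5] [ 61.9 115.7] 8.1
top [ 421.2 -309.5] [22.  85.8] 8.0
```

View pics/w2.png

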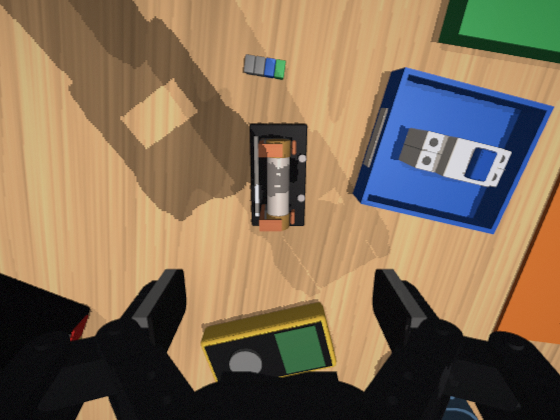

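The fuse is at (278,187) with the roof on its left, so the open +x side faces the blue bin. The breaker stands upright in the blue bin. Descending over the fuse.

```bash
python3 -m jog '[[[-2,2,-30],[0,0,0],0],[[-2,2,-60],[0,0,0],0],[[-2,2,-95],[0,0,0],0],[[-2,2,-130],[0,0,0],0],[[-2,2,-155],[0,0,0],0],[[-2,2,-175],[0,0,0],0],[[-2,2,-187],[0,0,0],0],[[-2,2,-187],[0,0,0],0]]' 40
python3 -m jog '[[[0,0,0],[0,0,0],0.4],[[0,0,0],[0,0,0],0.6],[[0,0,0],[0,0,0],0.7],[[0,0,0],[0,0,0],1],[[0,0,0],[0,0,0],1],[[0,0,0],[0,0,0],1],[[0,0,0],[0,0,0],1],[[0,0,0],[0,0,0],1]]' 40
```

```text
time_s: 10.13
eef_pos: [427.6, -307.5, 48.9]
ee_rot: [-0.002, 0.654, 0.757, 0.0]
force: [0.1, 0.3, -0.2]
grip_width: 1.002
time_s: 10.8
eef_pos: [428.7, -308.7, 52.0]
ee_rot: [0.0, 0.654, 0.757, -0.0]
force: [-1.0, 0.9, 6.5]
grip_width: 0.242
```

```bash
python3 -m jog '[[[4,0.6,0],[0,0,0],1],[[8,1.1,0],[0,0,0],1],[[13,1.8,0],[0,0,0],1],[[18,2.5,0],[0,0,0],1],[[23,3.2,0],[0,0,0],1],[[28,4,0],[0,0,0],1],[[33,4.7,0],[0,0,0],1],[[36,5,0],[0,0,0],1]]' 60
python3 -c "
from h import *
look('fuse_center',45,'w3',35)"
```

```text
time_s: 11.47
eef_pos: [465.3, -303.5, 51.6]
ee_rot: [0.001, 0.654, 0.757, 0.0]
force: [-0.4, 0.2, -0.5]
grip_width: 0.233
tcp [ 464.5 -303.2   50.9] yaw_y 8.3 t 11.6167 w 0.228
place 0.62 [278. 285.] [ 464.7 -303.7   45. ]
region 0.63 [251.3, 183.5, 308.9, 376.6] z [43. 56.] rect [ 464.7 -303.4] [24.  90.3] 8.0
top [ 464.8 -303.3] [21.1 90.1] 8.2
```

View pics/w3.png

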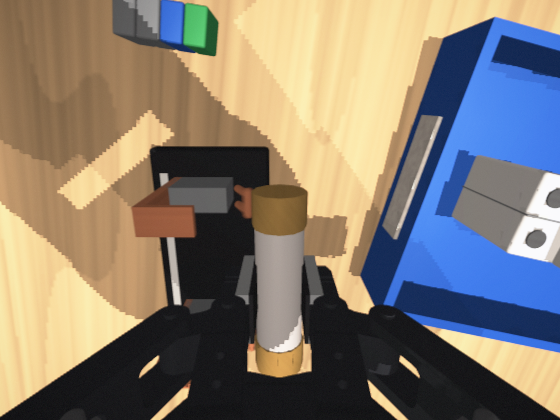

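The fuse is free at (278,285), level between the pads and clear of the clips.

```bash
python3 -m jog '[[[0,0,25],[0,0,0],1],[[0,0,55],[0,0,0],1],[[4,18,85],[0,0,0],1],[[12,52,90],[0,0,-3],1],[[21,90,90],[0,0,-6],1],[[30,128,90],[0,0,-6],1],[[39,167,90],[0,0,-6],1],[[48,206,90],[0,0,-6],1]]' 60
python3 -m jog '[[[9,39,0],[0,0,0],1],[[18,78,0],[0,0,0],1],[[27,117,0],[0,0,0],1],[[36,156,0],[0,0,0],1],[[45,195,0],[0,0,0],1],[[54,234,0],[0,0,0],1],[[63,273,0],[0,0,0],1],[[72,312,0],[0,0,0],1]]' 60
python3 -c "
from h import *
look('bin_yellow',0)
look('fuse_center',135,None,110)"
```

```text
time_s: 12.28
eef_pos: [512.3, -95.7, 141.1]
ee_rot: [-0.0, 0.693, 0.721, -0.0]
force: [0.4, 0.2, -0.2]
grip_width: 0.227
time_s: 12.95
eef_pos: [584.2, 216.5, 140.9]
ee_rot: [-0.0, 0.693, 0.721, -0.0]
force: [1.0, -0.9, -0.3]
grip_width: 0.23
tcp [584.  216.8 140.4] yaw_y 2.5 t 13.1 w 0.232
place 0.72 [297. 132.] [596.3 275.2   0. ]
region 0.91 [181.9, 26.4, 424.3, 231.9] z [ 3. 40.] rect [597.2 268.1] [178.  160.2] 1.4
top [594.8 272.4] [150.8 135.6] 1.3
tcp [584.3 213.6 141. ] yaw_y 2.3 t 13.25 w 0.232
place 0.88 [281. 286.] [584.4 216.6 135. ]
region 0.95 [254.7, 188.3, 307.2, 376.2] z [132. 145.] rect [583.3 217.1] [23.2 90.2] 2.1
top [583.4 217.1] [21.  90.2] 2.4
```

```bash
python3 -m jog '[[[5,27,0],[0,0,0],1],[[11,55,-20],[0,0,-1],1],[[11,55,-50],[0,0,-1],1],[[11,55,-75],[0,0,-1],1],[[11,55,-95],[0,0,-1],1],[[11,55,-105],[0,0,-1],1],[[11,55,-111],[0,0,-1],1],[[11,55,-111],[0,0,-1],1]]' 60
python3 -m jog '[[[0,0,-1],[0,0,0],1],[[0,0,-2],[0,0,0],1],[[0,0,-3],[0,0,0],1],[[0,0,-4],[0,0,0],1],[[0,0,-4],[0,0,0],1],[[0,0,-4],[0,0,0],1],[[0,0,-4],[0,0,0],1],[[0,0,-4],[0,0,0],1]]' 60
```

```text
time_s: 13.92
eef_pos: [595.5, 268.7, 29.9]
ee_rot: [-0.0, 0.699, 0.715, -0.0]
force: [0.4, 0.6, -0.2]
grip_width: 0.233
time_s: 14.58
eef_pos: [595.5, 269.6, 26.4]
ee_rot: [0.0, 0.699, 0.715, 0.0]
force: [0.6, 0.3, -1.4]
grip_width: 0.231
```

```bash
python3 -m jog '[[[0,0,-1],[0,0,0],1],[[0,0,-2],[0,0,0],1],[[0,0,-3],[0,0,0],1],[[0,0,-3],[0,0,0],1],[[0,0,-3],[0,0,0],1],[[0,0,-3],[0,0,0],1],[[0,0,-3],[0,0,0],1],[[0,0,-3],[0,0,0],1]]' 60
python3 -c "
from h import *
look('fuse_center',17,None,10)"
```

```text
time_s: 15.25
eef_pos: [595.6, 269.6, 24.1]
ee_rot: [0.0, 0.699, 0.715, 0.0]
force: [-3.1, -1.1, 6.0]
grip_width: 0.229
tcp [595.6 269.6  24.2] yaw_y 1.3 t 15.4 w 0.236
place 0.93 [281. 285.] [596.  268.8  17. ]
region 0.66 [251.8, 182.2, 308.1, 375.6] z [17. 29.] rect [594.9 269.8] [24.  90.5] 1.1
top [595.  269.7] [20.8 90.2] 1.1
```

Floor reached at 6 N, with the top of the fuse at z 29 as expected. Releasing.

```bash
python3 -m jog '[[[0,0,0],[0,0,0],0.7],[[0,0,0],[0,0,0],0.65],[[0,0,0],[0,0,0],0.55],[[0,0,0],[0,0,0],0.5],[[0,0,10],[0,0,0],0.5],[[0,0,40],[0,0,0],0.5],[[0,0,80],[0,0,0],0.4],[[0,0,120],[0,0,0],0.3]]' 60
python3 -c "
from h import *
look('fuse_center',17,None,10)"
```

```text
time_s: 16.07
eef_pos: [595.0, 269.4, 145.0]
ee_rot: [-0.0, 0.699, 0.715, -0.001]
force: [0.7, 0.5, -0.1]
grip_width: 0.697
tcp [596.8 270.  147.7] yaw_y 1.3 t 16.2167 w 0.702
place 0.6 [282. 208.] [597. 268.  17.]
region 0.97 [264.8, 151.3, 298.7, 262.8] z [18. 29.] rect [595.  269.6] [23.4 90.2] 1.0
top [594.8 269.7] [20.8 89.9] 1.2
```

```bash
python3 -m jog '[[[-15,-20,30],[0,0,-7],0],[[-30,-40,60],[0,0,-14],0],[[-50,-65,85],[0,0,-21],0],[[-70,-90,90],[0,0,-28],0],[[-90,-118,90],[0,0,-35],0],[[-110,-145,90],[0,0,-42],0],[[-124,-163,90],[0,0,-49],0],[[-124,-163,90],[0,0,-56],0]]' 60
python3 -m jog '[[[0,0,0],[0,0,-7],0],[[0,0,0],[0,0,-12],0],[[0,0,0],[0,0,-12],0],[[0,0,0],[0,0,-12],0],[[0,0,0],[0,0,-12],0],[[0,0,0],[0,0,-12],0],[[0,0,0],[0,0,-12],0],[[0,0,0],[0,0,-12],0]]' 60
python3 -c "
from h import *
look('contactor_center',35,'w4',25)"
```

```text
time_s: 16.88
eef_pos: [469.2, 104.2, 232.9]
ee_rot: [-0.0, 0.954, 0.299, -0.001]
force: [0.1, 0.6, 0.3]
grip_width: 1.0
time_s: 17.55
eef_pos: [471.5, 106.6, 233.2]
ee_rot: [-0.0, 0.979, 0.202, -0.0]
force: [-0.4, -0.1, -1.4]
grip_width: 1.0
tcp [471.5 106.5 233.3] yaw_y -66.7 t 17.7 w 0.999
place 0.39 [432. 258.] [462.1 -80.3  35. ]
region 0.88 [254.4, 142.6, 301.8, 225.6] z [40. 72.] rect [469.6 111.4] [80.3 44.8] 24.3
top [469.6 111.7] [50.  44.5] 24.4
```

View pics/w4.png

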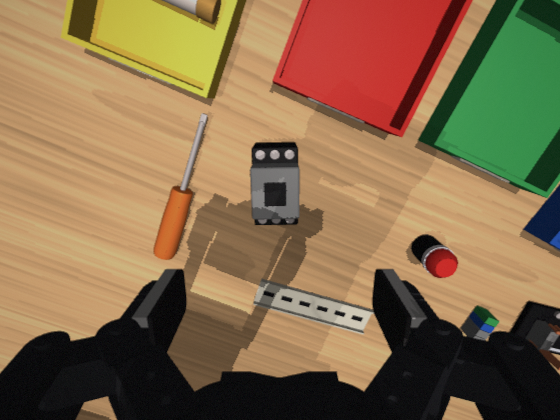

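The contactor is at (275,184). The place_of hit at (432,258) is actually the lamp and had a low score, so I use the region fit. I'll descend partly closed to stay clear of the screwdriver.

```bash
python3 -m jog '[[[-2,5,-30],[0,0,1],0.2],[[-2,5,-60],[0,0,1],0.2],[[-2,5,-95],[0,0,1],0.2],[[-2,5,-130],[0,0,1],0.2],[[-2,5,-160],[0,0,1],0.2],[[-2,5,-180],[0,0,1],0.2],[[-2,5,-193],[0,0,1],0.2],[[-2,5,-193],[0,0,1],0.2]]' 80
python3 -m jog '[[[0,0,0],[0,0,0],0.3],[[0,0,0],[0,0,0],0.6],[[0,0,0],[0,0,0],1],[[0,0,0],[0,0,0],1],[[0,0,0],[0,0,0],1],[[0,0,0],[0,0,0],1],[[0,0,10],[0,0,0],1],[[0,0,30],[0,0,0],1]]' 80
```

```text
time_s: 18.37
eef_pos: [468.1, 111.5, 37.9]
ee_rot: [-0.001, 0.978, 0.211, -0.002]
force: [-0.3, -0.1, 0.8]
grip_width: 0.803
time_s: 19.03
eef_pos: [467.9, 111.5, 69.5]
ee_rot: [-0.001, 0.978, 0.211, -0.002]
force: [0.5, -0.3, -4.9]
grip_width: 0.517
```

```bash
python3 -m jog '[[[0,0,30],[0,0,0],1],[[10,-10,60],[0,0,-5],1],[[36,-40,65],[0,0,-10],1],[[62,-69,65],[0,0,-15],1],[[88,-98,65],[0,0,-20],1],[[114,-127,65],[0,0,-25],1],[[140,-156,65],[0,0,-25],1],[[160,-178,65],[0,0,-25],1]]' 80
python3 -c "
from h import *
look('bin_green',0)"
```

```text
time_s: 19.7
eef_pos: [630.4, -68.9, 135.6]
ee_rot: [0.0, 1.0, -0.007, -0.0]
force: [0.4, 0.5, -4.9]
grip_width: 0.519
tcp [629.6 -67.9 134.9] yaw_y -90.8 t 19.85 w 0.517
place 0.93 [297. 184.] [645.9 -83.4   0. ]
region 0.62 [198.6, 83.3, 403.1, 291.8] z [ 3. 41.] rect [641.3 -84.2] [161.1 162.8] 89.6
top [643.9 -81.8] [135.8 150. ] 89.4
```

```bash
python3 -m jog '[[[7,-7,-5],[0,0,0],1],[[13,-14,-25],[0,0,0],1],[[13,-14,-50],[0,0,0],1],[[13,-14,-70],[0,0,0],1],[[13,-14,-80],[0,0,0],1],[[13,-14,-85],[0,0,0],1],[[13,-14,-86],[0,0,0],1],[[13,-14,-86],[0,0,0],1]]' 80
python3 -m jog '[[[0,0,-1],[0,0,0],1],[[0,0,-2],[0,0,0],1],[[0,0,-3],[0,0,0],1],[[0,0,-3],[0,0,0],1],[[0,0,-3],[0,0,0],1],[[0,0,-3],[0,0,0],1],[[0,0,-3],[0,0,0],1],[[0,0,-3],[0,0,0],1]]' 80
```

```text
time_s: 20.52
eef_pos: [642.9, -80.3, 50.3]
ee_rot: [0.0, 1.0, -0.006, 0.001]
force: [-0.5, 0.3, -4.0]
grip_width: 0.515
time_s: 21.18
eef_pos: [642.7, -80.5, 46.7]
ee_rot: [0.0, 1.0, -0.006, 0.0]
force: [-1.0, 0.8, 0.7]
grip_width: 0.514
```

```bash
python3 -m jog '[[[0,0,-1],[0,0,0],1],[[0,0,-1],[0,0,0],1],[[0,0,-1],[0,0,0],0.4],[[0,0,-1],[0,0,0],0.3],[[0,0,-1],[0,0,0],0.25],[[0,0,-1],[0,0,0],0.25],[[0,0,10],[0,0,0],0.25],[[0,0,50],[0,0,0],0.25]]' 80
python3 -m jog '[[[0,0,35],[0,0,0],0.25],[[0,0,70],[0,0,0],0.2],[[-20,0,110],[0,0,0],0.1],[[-60,0,130],[0,0,0],0],[[-95,-2,140],[0,0,0],0],[[-135,-5,140],[0,0,0],0],[[-174,-8,140],[0,0,0],0],[[-174,-8,140],[0,0,0],0]]' 60
python3 -c "
from h import *
look('contactor_center',40,'w5',30)
look('lamp_center',28,None,15)"
```

```text
time_s: 21.85
eef_pos: [639.8, -79.8, 91.7]
ee_rot: [-0.002, 1.0, -0.006, -0.005]
force: [-0.1, -0.4, -1.4]
grip_width: 0.75
time_s: 22.52
eef_pos: [462.8, -87.5, 236.4]
ee_rot: [-0.0, 1.0, -0.006, -0.002]
force: [0.9, 0.5, 0.8]
grip_width: 1.003
tcp [469.  -88.8 237.5] yaw_y -90.7 t 22.6667 w 1.003
region 0.64 [241.3, 1.5, 296.0, 40.1] z [34. 74.] rect [609.4 -79.4] [44.4 16.2] 89.2
top [616.8 -79.8] [42.9  1.4] 89.4
tcp [469.5 -88.6 236.5] yaw_y -90.7 t 22.8167 w 1.001
place 0.56 [276. 190.] [460.8 -84.8  28. ]
region 0.85 [260.1, 169.7, 292.2, 211.7] z [20. 56.] rect [464.2 -86. ] [32.4 32.5] 38.7
top [463.3 -85.8] [27.9 27.5] 50.6
```

View pics/w5.png

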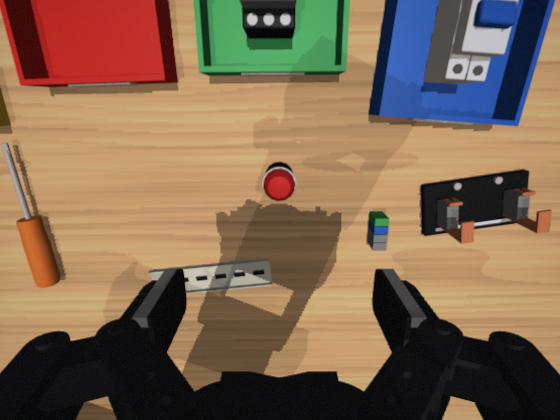

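The lamp is at (278,183), clear of its neighbours. The contactor stands in the green bin at (268,20).

```bash
python3 -m jog '[[[-6,3,-30],[0,0,0],0.2],[[-6,3,-60],[0,0,0],0.2],[[-6,3,-95],[0,0,0],0.2],[[-6,3,-135],[0,0,0],0.2],[[-6,3,-165],[0,0,0],0.2],[[-6,3,-190],[0,0,0],0.2],[[-6,3,-203],[0,0,0],0.2],[[-6,3,-203],[0,0,0],0.2]]' 30
python3 -m jog '[[[0,0,0],[0,0,0],0.4],[[0,0,0],[0,0,0],0.6],[[0,0,0],[0,0,0],1],[[0,0,0],[0,0,0],1],[[0,0,0],[0,0,0],1],[[0,0,0],[0,0,0],1],[[0,0,0],[0,0,0],1],[[0,0,10],[0,0,0],1]]' 30
python3 -c "
from h import *
look('lamp_center',28,None,15)"
```

```text
time_s: 23.48
eef_pos: [461.8, -84.9, 30.4]
ee_rot: [-0.001, 1.0, -0.006, -0.002]
force: [0.5, 0.5, -0.3]
grip_width: 0.805
time_s: 24.15
eef_pos: [462.0, -85.3, 43.0]
ee_rot: [-0.0, 1.0, -0.006, -0.001]
force: [0.2, -0.7, -1.7]
grip_width: 0.378
tcp [462.8 -85.6  44.2] yaw_y -90.7 t 24.3 w 0.376
place 0.84 [278. 285.] [455.7 -84.   28. ]
region 0.79 [236.5, 230.8, 319.4, 342.5] z [18. 65.] rect [464.6 -84.3] [32.6 29.1] 89.5
top [464.  -84.1] [26.2 29.3] 5.2
```

```bash
python3 -m jog '[[[0,0,35],[0,0,0],1],[[5,5,70],[0,0,0],1],[[30,29,88],[0,0,0],1],[[57,56,88],[0,0,0],1],[[84,82,88],[0,0,0],1],[[111,108,88],[0,0,0],1],[[138,134,88],[0,0,0],1],[[165,160,88],[0,0,0],1]]' 30
python3 -c "
from h import *
look('bin_red',0)
look('lamp_center',120,None,95)"
```

```text
time_s: 24.97
eef_pos: [628.3, 76.2, 131.1]
ee_rot: [0.0, 1.0, -0.006, -0.0]
force: [-0.7, -1.0, 0.3]
grip_width: 0.379
tcp [627.9  76.2 130.2] yaw_y -90.5 t 25.1167 w 0.379
place 0.87 [268. 194.] [636.5  86.1   0. ]
region 0.85 [155.1, 93.0, 366.3, 303.1] z [ 3. 40.] rect [637.8  89.2] [151.2 161.9] 1.9
top [636.4  87.2] [150.1 135.7] 1.1
tcp [626.8  73.9 131.1] yaw_y -90.7 t 25.2667 w 0.38
place 0.73 [277. 284.] [624.7  78.  120. ]
region 0.75 [236.7, 231.4, 317.3, 343.6] z [100. 152.] rect [630.9  77.1] [29.2 32.4] 4.4
top [629.7  77.1] [28.2 26.5] 87.4
```

```bash
python3 -m jog '[[[4,5,-5],[0,0,0],1],[[8,11,-30],[0,0,0],1],[[8,11,-55],[0,0,0],1],[[8,11,-72],[0,0,0],1],[[8,11,-82],[0,0,0],1],[[8,11,-87],[0,0,0],1],[[8,11,-88],[0,0,0],1],[[8,11,-88],[0,0,0],1]]' 30
python3 -m jog '[[[0,0,-1],[0,0,0],1],[[0,0,-2],[0,0,0],1],[[0,0,-3],[0,0,0],1],[[0,0,-3],[0,0,0],1],[[0,0,-3],[0,0,0],1],[[0,0,-3],[0,0,0],1],[[0,0,-3],[0,0,0],1],[[0,0,-3],[0,0,0],1]]' 30
```

```text
time_s: 25.93
eef_pos: [635.9, 85.3, 44.1]
ee_rot: [0.0, 1.0, -0.006, 0.001]
force: [0.2, 0.1, 0.4]
grip_width: 0.381
time_s: 26.6
eef_pos: [635.5, 85.5, 40.4]
ee_rot: [-0.0, 1.0, -0.006, 0.0]
force: [-0.1, 0.1, -1.0]
grip_width: 0.378
```

```bash
python3 -m jog '[[[0,0,-1],[0,0,0],1],[[0,0,-2],[0,0,0],1],[[0,0,-2],[0,0,0],1],[[0,0,-2],[0,0,0],1],[[0,0,-2],[0,0,0],1],[[0,0,-2],[0,0,0],1],[[0,0,-2],[0,0,0],1],[[0,0,-2],[0,0,0],1]]' 30
```

```text
time_s: 27.27
eef_pos: [636.0, 85.5, 39.5]
ee_rot: [0.0, 1.0, -0.006, 0.001]
force: [-2.0, -0.3, 7.4]
grip_width: 0.38
```

On the floor (+7.4 N). Releasing, retreating and checking everything.

```bash
python3 -m jog '[[[0,0,0],[0,0,0],0.55],[[0,0,0],[0,0,0],0.5],[[0,0,0],[0,0,0],0.4],[[0,0,0],[0,0,0],0.4],[[0,0,15],[0,0,0],0.4],[[0,0,45],[0,0,0],0.4],[[0,0,85],[0,0,0],0.4],[[0,0,125],[0,0,0],0.3]]' 30
python3 -m jog '[[[0,0,35],[0,0,0],0],[[-30,0,60],[0,0,0],0],[[-70,0,80],[0,0,0],0],[[-110,0,80],[0,0,0],0],[[-150,0,80],[0,0,0],0],[[-190,0,80],[0,0,0],0],[[-230,0,80],[0,0,0],0],[[-230,0,80],[0,0,0],0]]' 30
python3 - <<'E'
from h import *
for q,z in [("fuse_center",17),("breaker_center",38),("contactor_center",40),("lamp_center",33)]: print(q); p=look(q,z,None,12,"scene")
cv2.imwrite("pics/end.png",p["color"]); print(sensors.sense()["force"])
E
```

```text
time_s: 27.93
eef_pos: [634.9, 85.6, 164.1]
ee_rot: [-0.0, 1.0, -0.006, -0.001]
force: [0.1, -0.3, 0.3]
grip_width: 0.696
time_s: 28.6
eef_pos: [399.3, 86.2, 242.6]
ee_rot: [-0.0, 1.0, -0.006, -0.002]
force: [0.4, 0.4, 0.7]
grip_width: 0.999
fuse_center
tcp [405.9  85.5 243.8] yaw_y -90.7 t 28.75 w 1.0
place 0.72 [377. 184.] [598.8 272.1  17. ]
region 0.75 [364.7, 173.9, 386.4, 191.0] z [14. 30.] rect [596.8 268.7] [22.2 89.2] 1.2
top [597.5 267.5] [18.7 86.9] 1.2
breaker_center
tcp [406.4  85.4 243.2] yaw_y -90.7 t 28.9 w 1.002
place 0.84 [170. 312.] [ 605.4 -256.5   38. ]
region 0.79 [144.1, 282.3, 194.6, 350.5] z [14. 80.] rect [ 587.5 -255. ] [ 44.3 120.5] 78.7
top [ 607.6 -258. ] [28.3 17.4] 85.6
contactor_center
tcp [406.   85.5 243. ] yaw_y -90.7 t 29.05 w 1.0
place 0.68 [277. 266.] [645.3 -82.4  40. ]
region 0.85 [249.0, 238.8, 304.4, 300.4] z [14. 77.] rect [629.3 -62.7] [ 84.2 109.6] 89.1
top [643.5 -81.9] [45.5 50.1] 89.7
lamp_center
tcp [405.7  85.5 243.2] yaw_y -90.7 t 29.2 w 1.0
place 0.86 [340. 222.] [637.6  90.5  33. ]
region 0.8 [328.4, 209.1, 349.6, 240.1] z [14. 62.] rect [640.5  80.9] [33.6 26.4] 51.7
top [639.8  82.2] [27.  24.5] 59.1
[ 0.39684914 -0.26572551 -0.43853565]
```

View pics/end.png

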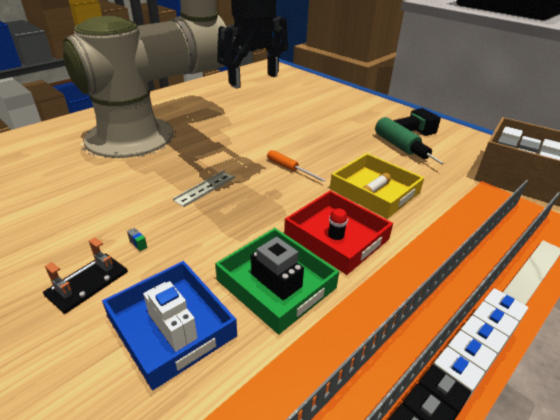

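In the scene picture the fuse lies flat in the yellow bin at (377,184). The breaker (170,312), contactor (277,266) and lamp (340,222) stand upright in blue, green and red, and the gripper is clear. Handing in.

```bash
python3 -c "
from rig import ctrl; print(ctrl.finish_job())"
```

```text
the job is handed in; nothing more can be done
None
```

All four parts are in their bins, and the job was handed in at about 29 s of the 106 s allowed. `ctrl.finish_job()` gives no verdict, so my own checks are the only confirmation.

- **How it was done:** I moved the breaker first, then the fuse, drawn 36 mm level out of the open side of its clip, then the contactor and the lamp. Each part was lowered until the wrist force showed contact with the bin floor, then released.
- **Last checks:** In the final scene picture the fuse lies flat in the yellow bin. The breaker, contactor and lamp stand upright in the blue, green and red bins. All four are within about 10 mm of their bin centres, and the gripper is empty and clear of everything.
- **What disagreed:** One `place_of` call for the contactor pointed at the lamp with a low score (0.39), so I used the region fit instead. In the final scene view some region outlines were skewed by spill onto bin walls. For those parts I relied on the top-surface fits, point detections and the picture, which agreed to within about 10 mm.

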